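# Put the record corner's things back on their own mats

## Task

The four things on the steel shelf all stand on the wrong mats: put the white cup on the round cork mat, the chrome record weight on the round black mat, the grey cartridge stand on the square blue mat and the plywood box on the square red mat, each upright in the middle of its mat, turned any way. Every mat holds one thing at a time, so park things on the empty yellow mat on the way and leave it empty at the end. Set everything down gently, never drop it, and never put anything on the bare steel, which scratches.

Things in the scene. Friction and masses are not known exactly. Their poses are not given: they have to be found in the camera images.
- cup_mid (a point): White porcelain cup without a handle, round and open at the top, standing upright: 62 mm tall, outside 58 mm across in the upper half (straight sides from 30 mm above its foot to the rim), narrowing to 44 mm at the foot, wall 4 mm. About 150 g. The point is on its axis, half-way up (31 mm above its foot); z is up along the axis.
- weight_mid (a point): Chrome record weight: a plain shiny upright metal cylinder, 56 mm across and 44 mm tall, with a thin black band near its foot and a dark disc on top. About 400 g. The point is its centre, 22 mm above its foot; z is up along the axis.
- stand_mid (a point): Grey acrylic cartridge stand: a block 60 mm long (its x) by 44 mm wide (its y) by 40 mm tall, with two small pickup cartridges, black and orange, fixed on top (within the middle 48 by 26 mm, up to 52 mm above its foot). About 140 g. The point is in the middle, 26 mm above its foot; z is up. It can be gripped across its 44 mm width.
- plybox_mid (a point): Plywood box with its small sliding door shut (the door is on the -x side and does not move): 60 mm (its x) by 56 mm (its y), 58 mm tall. About 110 g. The point is its centre, 29 mm above its foot; z is up. It can be gripped across either pair of sides.
- cork_mat_top (a point): Round brown cork mat, 100 mm across: the cup's own place. Fixed to the shelf, 6 mm thick; the point is the centre of its upper face, 6 mm above the steel.
- black_mat_top (a point): Round black rubber mat, 100 mm across: the record weight's own place. Fixed to the shelf, 6 mm thick; the point is the centre of its upper face, 6 mm above the steel.
- blue_mat_top (a point): Square blue mat, 100 by 100 mm: the cartridge stand's own place. Fixed to the shelf, 6 mm thick; the point is the centre of its upper face, 6 mm above the steel.
- red_mat_top (a point): Square red mat, 100 by 100 mm: the plywood box's own place. Fixed to the shelf, 6 mm thick; the point is the centre of its upper face, 6 mm above the steel.
- yellow_mat_top (a point): Square yellow mat, 100 by 100 mm, empty at the start: the spare place for parking one thing. Fixed to the shelf, 6 mm thick; the point is the centre of its upper face, 6 mm above the steel. Around and between the mats lie low loose things (a screwdriver, a brush, a metal disc); neighbouring mats' centres are at least 140 mm apart.
There are look-alikes about, which are no part of the job. Leave any pink or purple look-alike of the part that bears plybox_mid alone. Leave any turquoise look-alike of the part that bears cork_mat_top alone.

How it is judged (in metres and radians):
At the end, for the whole second after the job is handed in: Cup on cork mat, weight on black, cartridge stand on blue, plywood box on red: each centre within 15 mm of its mat's centre in plan and 3 mm of its resting height, upright within 0.1 rad, released, at rest (under 0.02 m/s, 0.2 rad/s). Yellow mat empty (horizontal distance between cup_mid and cork_mat_top below 0.015 m and height (world z) of cup_mid between 0.034 and 0.04 m and angle between each of cup_mid, weight_mid, stand_mid, plybox_mid's own z axis and vertical below 0.1 rad and linear speed of each of cup, weight, stand, plybox below 0.02 m/s and angular speed of each of cup, weight, stand, plybox below 0.2 rad/s and horizontal distance between weight_mid and black_mat_top below 0.015 m and height (world z) of weight_mid between 0.025 and 0.031 m and horizontal distance between stand_mid and blue_mat_top below 0.015 m and height (world z) of stand_mid between 0.029 and 0.035 m and horizontal distance between plybox_mid and red_mat_top below 0.015 m and height (world z) of plybox_mid between 0.032 and 0.038 m); the robot touches nothing.
It fails at once if a thing set down or fallen on the bare steel (height (world z) of cup_mid below 0.034 m or height (world z) of weight_mid below 0.025 m or height (world z) of stand_mid below 0.029 m or height (world z) of plybox_mid below 0.032 m).
It fails at once if a thing dropped (faster than 0.45 m/s within 10 mm of its resting height) ((height (world z) of cup_mid below 0.047 m and linear speed of cup above 0.45 m/s) or (height (world z) of weight_mid below 0.038 m and linear speed of weight above 0.45 m/s) or (height (world z) of stand_mid below 0.042 m and linear speed of stand above 0.45 m/s) or (height (world z) of plybox_mid below 0.045 m and linear speed of plybox above 0.45 m/s)).
It also fails if it takes over 144 s, if anything falls off the work surface, if the arm or the gripper's body presses on something with over 40 N, if the wrist force passes 120 N, or if a joint passes its speed limit or range.

## Robot

A 7-joint arm with a two-finger parallel gripper is mounted at the origin on the work surface. World frame = base frame: x ahead of the robot, y to its left, z up, the work surface at z = 0. Lengths are in mm, angles in rad, forces in N, time in s.
With the tool pointing down it reaches from about 425 to 825 mm from the base axis. Payload 3.6 kg.
Tool frame: the origin (TCP) lies at the very end of the fingers, on their centre line; the grasp point (between the pads) lies 19 mm behind it (env.pinch_z is the distance from the TCP to the grasp point, in mm); z points along the fingers, y is the line along which they close (so a half turn about z gives the same grasp; the last joint's range is limited). The gripper opens to 93 mm and grips with 3 to 60 N. Pads are 15 mm wide; open, the fingers measure 128 mm over their backs; the gripper's body (75 mm by 188 mm) begins 65 mm behind the grasp point.
Start: joints at [-1.155, 0.615, -0.013, 1.423, 0.008, 1.103, -0.04], TCP at [277.882, 587.574, 218.64] pointing down, gripper open.
Joint ranges: [-3.12, 3.12], [-0.3, 2.06], [-1.34, 1.32], [0.26, 2.42], [-1.36, 4.5], [0.01, 1.98], [-2.84, 2.84]. Speed limits (rad/s): [2.79, 2.79, 3.14, 3.14, 3.14, 3.14, 3.14].

## Interface

Orientations are given as [roll, pitch, yaw] about the fixed x, y, z axes, in that order (R = Rz(yaw) Ry(pitch) Rx(roll)).
In Python, from rig import env, imaging gives the robot as it stands. The module is installed in compiled form; this text tells all that it offers.
- The arm moves only by the tool jog_arm, never from a script. Its argument "series" is a list of rows, each a list of 7 numbers: the opening in per cent of the stroke, from 0 (shut) to 100 (fully open), then the shift along the world's x, y, z in m, then the turn, a rotation vector about the world's x, y, z in rad. A call has 1 to 10 rows; each row shifts and turns the commanded pose from where the row before left it; what a row does not reach is not made up. A row lasts 1/8 s, in which the tool goes at most 62.5 mm and 10.7 degrees, less where a joint would pass 70% of its speed; a pose out of reach is approached as far as the arm can. A call with a gripper value outside its range is refused whole. The fingers move at their own pace and stop on an object; "grip_force" is the grip in N (left out, the last holds). Time passes only in rows, so rows that do not move let the fingers close. It gives the time, the measured TCP pose, the force, the opening and the grip force at its end, in the units of the state.
- env.observe(): the state, without advancing time (a new reading comes with each control period).
- imaging.grab_frame(name): name is "side" or "top"; returns (picture, depth): 400x640x3 uint8, red, green, blue; 400x640 float32, mm along the optical axis (not along the pixel's ray), 0 where there is no reading.
- imaging.calibration(name): a dict with "fx", "fy", "cx", "cy" (pixels), "world_to_cam" (4x4, takes a point from world to camera coordinates). Camera axes: x right, y down, z forward; pixel columns grow to the right and rows downward; lengths in mm; the calibration is good to about 2 mm. A picture is of the moment at which its call begins. calibration takes no time and is no camera call.
- env.finish_job(): hands the job in; it is judged then, once.
Trained networks look in the newest picture that a camera, given by its name, has taken for a name from the list of things; names that differ only in an ending like _2 or _b are one class to them, and where a whole thing is asked for, a point or a joint stands for the part that bears it (a point fixed in the world has none). Each returns a list of dicts, best first, with "confidence" (0 to 1); they miss things now and then, are a little off and sometimes report something else, mostly with a low value. They report only what shows in the picture. A call takes as long as a camera call. They do not tell look-alikes from the thing itself.
- imaging.boxes_of(camera, target): "centre" ([row, column] as shares, 0 to 1, of the picture: columns of its width, rows of its height, amid what is visible of it).
- imaging.spot_point(camera, target): "centre" ([row, column] as shares, 0 to 1, of the picture: columns of its width, rows of its height: a listed point, or the origin of a listed thing).
The state is a dict: "t": time; "joint_positions": joint angles; "dq": joint speeds; "effort": joint torques, N m; "position": TCP position; "ee_rot": TCP orientation; "ft_force": force on the tool from outside, world axes, zero at the start; "wrist_torque": the same for the moment, N m; "gripper_width": finger opening in mm; "grasp_force": force on a finger pad.
Only numpy, scipy, OpenCV 4.12 (cv2) and the standard library are available. Lean on these libraries where they do the work, as an engineer would, in place of code of your own. Each camera call takes 0.05 s, during which the arm holds its last target. There are 200 camera calls.

## Working session

There is one attempt and no reset: what is moved stays moved. The work goes in short steps, Python scripts to look and compute and a tool call to move; the robot and the scene stay as the last step left them, time stands still between calls to the robot, and variables do not carry over. Pictures are saved under pics/ and viewed, at most 14 in all, crops included, and the job is handed in when it is done.

Besides the shell and the picture viewer there is one more tool, called after "Emit:" in YAML: its name, and indented under it one key for each argument. jog_arm: Moves the arm, as the interface text tells. Its arguments: {"type":"object","properties":{"series":{"type":"array","items":{"type":"array","items":{"type":"number"}}},"grip_force":{"type":"number"}},"required":["series"]}

```bash
mkdir -p pics; cat > h.py <<'E'
import numpy as np, cv2
from rig import env, imaging
def world(cam,u,v,d):
    c=imaging.calibration(cam); T=np.linalg.inv(np.array(c["world_to_cam"]))
    p=np.array([(u-c["cx"])/c["fx"]*d,(v-c["cy"])/c["fy"]*d,d,1]); return (T@p)[:3]
def onplane(cam,u,v,z):
    a=world(cam,u,v,100.);b=world(cam,u,v,1000.)
    return a+(b-a)*(z-a[2])/(b[2]-a[2])
def cloud(cam,depth):
    c=imaging.calibration(cam); T=np.linalg.inv(np.array(c["world_to_cam"]))
    v,u=np.mgrid[:400,:640]; d=depth
    P=np.stack([(u-c["cx"])/c["fx"]*d,(v-c["cy"])/c["fy"]*d,d,np.ones_like(d)],-1)
    return (P@T.T)[...,:3]
E
python3 - <<'E'
from h import *
for cam in("top","side"):
    p,d=imaging.grab_frame(cam); cv2.imwrite(f"pics/{cam}0.png",cv2.cvtColor(p,cv2.COLOR_RGB2BGR)); np.save(f"{cam}d.npy",d)
H=dict(cup_mid=37,weight_mid=28,stand_mid=32,plybox_mid=35,cork_mat_top=6,black_mat_top=6,blue_mat_top=6,red_mat_top=6,yellow_mat_top=6)
for n,z in H.items():
    for cam in("top","side"):
        for r in imaging.spot_point(cam,n)[:3]:
            v,u=r["centre"][0]*400,r["centre"][1]*640
            print(n,cam,round(r["confidence"],2),(round(u),round(v)),onplane(cam,u,v,z).round(0))
s=env.observe();print({k:np.round(s[k],3) for k in("t","position","ee_rot","gripper_width")})
E
```

```text
cup_mid top 0.64 (267, 137) [636. 152.  37.]
cup_mid side 0.7 (367, 168) [631. 149.  37.]
weight_mid top 0.71 (207, 213) [463. 281.  28.]
weight_mid side 0.57 (290, 160) [459. 284.  28.]
stand_mid top 0.83 (394, 138) [ 643. -130.   32.]
stand_mid side 0.72 (421, 225) [ 638. -124.   32.]
plybox_mid top 0.83 (330, 156) [596.  10.  35.]
plybox_mid top 0.71 (320, 221) [452.  28.  35.]
plybox_mid top 0.66 (393, 215) [ 469. -130.   35.]
plybox_mid side 0.9 (324, 209) [458.  11.  35.]
plybox_mid side 0.88 (352, 244) [ 468. -136.   35.]
plybox_mid side 0.69 (374, 200) [583.   3.  35.]
cork_mat_top top 0.9 (329, 219) [460.  11.   6.]
cork_mat_top top 0.89 (207, 296) [281. 276.   6.]
cork_mat_top side 0.72 (230, 181) [286. 274.   6.]
cork_mat_top side 0.63 (292, 162) [473. 316.   6.]
cork_mat_top side 0.62 (327, 215) [472.  22.   6.]
black_mat_top side 0.79 (421, 238) [ 633. -136.    6.]
blue_mat_top top 0.83 (211, 219) [453. 277.   6.]
blue_mat_top side 0.84 (288, 172) [444. 262.   6.]
red_mat_top top 0.74 (392, 142) [ 641. -131.    6.]
red_mat_top top 0.65 (267, 143) [631. 158.   6.]
red_mat_top side 0.71 (370, 177) [644. 154.   6.]
red_mat_top side 0.32 (423, 238) [ 637. -138.    6.]
yellow_mat_top top 0.61 (451, 210) [ 486. -264.    6.]
yellow_mat_top side 0.77 (385, 292) [ 484. -262.    6.]
{'t': np.float64(1.0), 'position': array([277.902, 587.548, 218.632]), 'ee_rot': array([-3.142,  0.   ,  2.7  ]), 'gripper_width': np.float64(93.159)}
```

View pics/top0.png

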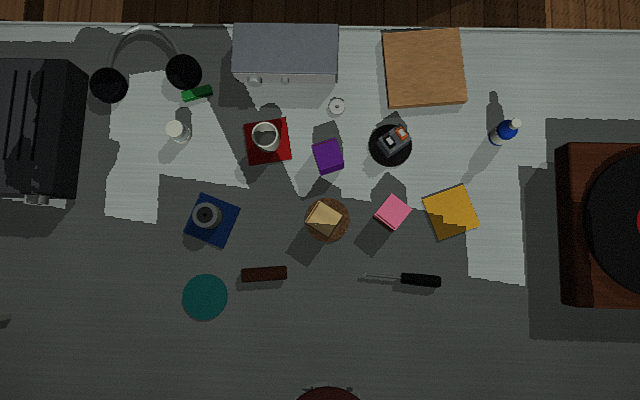

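View pics/side0.png

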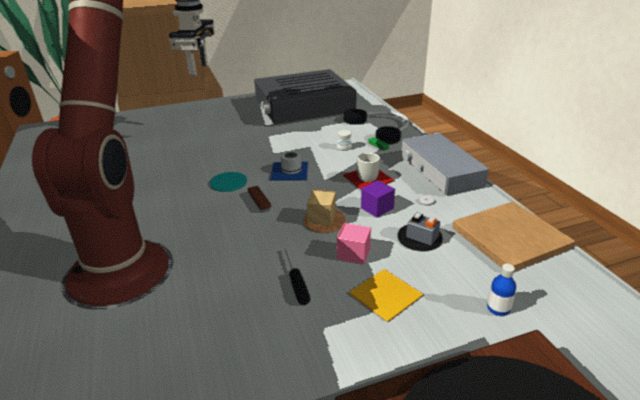

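Top picture: the cup is on red (267,137), the weight on blue (207,215), the plywood box on cork (325,219) and the stand on black (392,143). Yellow is at (451,211). The pink (393,212) and purple (328,156) boxes and the turquoise disc (205,297) are decoys. That makes two swaps via yellow.

```bash
cat >> h.py <<'E'
def tops(cam,depth,zlo,zhi,xy,r=55):
    P=cloud(cam,depth); m=(P[...,2]>zlo)&(P[...,2]<zhi)&(depth>0)&(np.hypot(P[...,0]-xy[0],P[...,1]-xy[1])<r)
    return P[m]
def rect(Q):
    (c,s,a)=cv2.minAreaRect(Q[:,:2].astype(np.float32)); return np.round(c,1),np.round(s,1),round(a,1)
E
python3 - <<'E'
from h import *
d=np.load("topd.npy"); p=cv2.imread("pics/top0.png"); P=cloud("top",d)
print("cam",np.linalg.inv(np.array(imaging.calibration("top")["world_to_cam"]))[:3,3].round(), "valid",(d>0).mean())
for n,xy,lo,hi in[("cup",(633,152),58,76),("weight",(462,281),44,58),("standblock",(640,-128),40,50),("box",(458,11),57,72),("pink",(469,-133),50,75),("purple",(588,6),50,75)]:
    Q=tops("top",d,lo,hi,xy); print(n,len(Q),rect(Q),"z",Q[:,2].mean().round(1),Q[:,:2].mean(0).round(1))
hsv=cv2.cvtColor(p,cv2.COLOR_BGR2HSV).astype(int)
h,s,v=hsv[...,0],hsv[...,1],hsv[...,2]
near=lambda x,y:np.hypot(P[...,0]-x,P[...,1]-y)<85
low=(P[...,2]<14)&(P[...,2]>-6)
M={"red":((h<8)|(h>172))&(s>140)&near(638,152),"blue":(abs(h-112)<10)&(s>120)&near(453,275),"yellow":(abs(h-22)<8)&(s>150)&near(486,-264),
"cork":(abs(h-10)<9)&(s>70)&near(460,10)&low,"black":(v<60)&near(638,-130)&low}
for n,m in M.items():
    m=m.astype(np.uint8); k,l,st,_=cv2.connectedComponentsWithStats(m); 
    pts=np.argwhere(m>0)
    W=np.array([onplane("top",u,w,6) for w,u in pts])
    C=cv2.minEnclosingCircle(W[:,:2].astype(np.float32)); print(n,len(W),rect(W),"circ",np.round(C[0],1),round(C[1],1))
E
```

```text
cam [373.  -6. 882.] valid 0.99613671875
cup 208 (array([632.3, 153.6]), array([56.5, 56.3]), 56.8) z 66.4 [632.6 154.2]
weight 524 (array([457.5, 277.5]), array([54.3, 54.1]), 53.6) z 50.4 [457.1 277.1]
standblock 353 (array([ 637.2, -129.7]), array([44.2, 60.9]), 36.8) z 46.3 [ 634.2 -127.9]
box 758 (array([455. ,  22.2]), array([61.1, 55.8]), 58.8) z 64.5 [454.4  21.8]
pink 765 (array([ 473.3, -124.8]), array([55.7, 61. ]), 51.9) z 58.5 [ 472.8 -124.5]
purple 722 (array([596.2,  16.9]), array([61.4, 55.6]), 19.8) z 58.3 [595.3  16.7]
red 1078 (array([636.8, 158.2]), array([100.8,  99.6]), 10.8) circ [637.  157.4] 68.8Traceback (most recent call last):
  File "<stdin>", line 15, in <module>
  File "h.py", line 7, in onplane
    a=world(cam,u,v,100.);b=world(cam,u,v,1000.)
  File "h.py", line 4, in world
    c=imaging.calibration(cam); T=np.linalg.inv(np.array(c["world_to_cam"]))
ValueError: time passes only in moves, steps and waits
```

```bash
sed -i 's/^from rig import env, imaging/&\nimport functools; imaging_cal=functools.lru_cache(lambda n: imaging.calibration(n))/; s/c=imaging.calibration(cam)/c=imaging_cal(cam)/' h.py
python3 - <<'E'
from h import *
d=np.load("topd.npy"); p=cv2.imread("pics/top0.png"); P=cloud("top",d)
hsv=cv2.cvtColor(p,cv2.COLOR_BGR2HSV).astype(int)
h,s,v=hsv[...,0],hsv[...,1],hsv[...,2]
near=lambda x,y:np.hypot(P[...,0]-x,P[...,1]-y)<85
for n,xy in dict(red=(637,158),blue=(453,275),yellow=(486,-264),cork=(460,15),black=(638,-130)).items():
    m=near(*xy)&(P[...,2]>3.2)&(P[...,2]<11)
    Q=P[m]; C=cv2.minEnclosingCircle(Q[:,:2].astype(np.float32)); print("depth",n,len(Q),rect(Q),"circ",np.round(C[0],1),round(C[1],1))
M={"red":((h<8)|(h>172))&(s>140)&near(638,152),"blue":(abs(h-112)<10)&(s>120)&near(453,275),"yellow":(abs(h-22)<8)&(s>150)&near(486,-264),
"cork":(abs(h-10)<9)&(s>70)&near(460,10),"black":(v<50)&near(638,-130)}
for n,m in M.items():
    W=np.array([onplane("top",u,w,6) for w,u in np.argwhere(m&(P[...,2]<12))])
    C=cv2.minEnclosingCircle(W[:,:2].astype(np.float32)); print(n,len(W),rect(W),"circ",np.round(C[0],1),round(C[1],1))
E
```

```text
depth red 1176 (array([631.2, 155.2]), array([152.8, 157.4]), 40.5) circ [637.4 157. ] 83.2
depth blue 1342 (array([454.5, 276.3]), array([165.2, 157.6]), 33.4) circ [453.4 275.1] 84.4
depth yellow 2121 (array([ 486.5, -267.1]), array([161.2, 164.5]), 84.2) circ [ 486.1 -264. ] 84.8
depth cork 854 (array([460.1,  12.3]), array([164.8, 156.8]), 55.4) circ [460.   14.9] 84.7
depth black 893 (array([ 639.3, -129. ]), array([163.8, 158.2]), 14.4) circ [ 637.8 -130.1] 84.8
red 1074 (array([636.8, 158.2]), array([100.8,  99.6]), 10.8) circ [637.  157.4] 68.8
blue 1246 (array([450.3, 276. ]), array([100.3,  99.1]), 69.8) circ [451.  275.9] 69.4
yellow 1966 (array([ 482. , -262.7]), array([99.6, 99.9]), 21.4) circ [ 482.  -261.8] 69.0
cork 705 (array([458.1,  15.4]), array([97.2, 96.9]), 1.4) circ [458.2  14.6] 49.9
black 841 (array([ 641.8, -121.6]), array([116.3,  99.6]), 27.2) circ [ 649.4 -128. ] 66.4
```

Emit:
jog_arm:
  series:
    - [100,0.022,-0.044,0,0,0,-0.1]
    - [100,0.022,-0.044,0,0,0,-0.1]
    - [100,0.022,-0.044,0,0,0,-0.1]
    - [100,0.022,-0.044,0,0,0,-0.1]
    - [100,0.022,-0.044,0,0,0,-0.087]
    - [100,0.022,-0.044,0,0,0,0]
    - [100,0.022,-0.044,0,0,0,0]
    - [100,0.022,-0.044,0,0,0,0]
    - [100,0.022,-0.044,0,0,0,0]
    - [100,0.022,-0.044,0,0,0,0]
  grip_force: 25

```text
t: 2.25
position: [498.6, 146.3, 218.9]
ee_rot: [3.141, 0.0, 2.213]
ft_force: [0.4, 0.4, -0.5]
gripper_width: 93.3
grasp_force: 0.0
```

```bash
python3 - <<'E'
from h import *
p,d=imaging.grab_frame("top"); P=cloud("top",d)
g=p.max(2).astype(int)
for thr in(25,30,36,42):
    m=(g<thr)&(np.hypot(P[...,0]-638,P[...,1]+130)<75)&(P[...,2]<12)
    m=cv2.morphologyEx(m.astype(np.uint8),cv2.MORPH_OPEN,np.ones((3,3)))
    W=np.array([onplane("top",u,w,6) for w,u in np.argwhere(m>0)])
    if len(W)>10: C=cv2.minEnclosingCircle(W[:,:2].astype(np.float32)); print(thr,len(W),rect(W),np.round(C[0],1),round(C[1],1))
print(onplane("top",390,145,6))
E
```

```text
25 224 (array([ 632.1, -114.4]), array([91.3, 71.3]), 26.3) [ 633.8 -124.7] 48.7
30 579 (array([ 630.6, -120.4]), array([96.1, 84.7]), 41.5) [ 633.8 -124.8] 48.7
36 707 (array([ 630.2, -120.8]), array([97.3, 84.7]), 41.5) [ 633.9 -125.1] 48.8
42 723 (array([ 630.2, -121. ]), array([96.8, 87.7]), 44.7) [ 633.4 -124.9] 49.2
[ 633.41692973 -125.71801098    6.        ]
```

Emit:
jog_arm:
  series:
    - [100,0.023,-0.046,0,0,0,0]
    - [100,0.023,-0.046,0,0,0,0]
    - [100,0.023,-0.046,0,0,0,0]
    - [100,0.023,-0.046,0,0,0,0]
    - [100,0.023,-0.046,0,0,0,0]
    - [100,0.023,-0.046,0,0,0,0]
    - [100,0,0,-0.045,0,0,0]
    - [100,0,0,-0.045,0,0,0]
    - [100,0,0,-0.045,0,0,0]
    - [100,0,0,0,0,0,0]

```text
t: 3.55
position: [633.0, -127.3, 80.0]
ee_rot: [-3.136, -0.007, 2.213]
ft_force: [-1.0, 0.1, 1.3]
gripper_width: 93.1
grasp_force: 0.0
```

```bash
python3 - <<'E'
from h import *
p,d=imaging.grab_frame("side"); cv2.imwrite("pics/s1.png",cv2.resize(cv2.cvtColor(p,cv2.COLOR_RGB2BGR)[120:320,300:560],None,fx=3,fy=3))
print(np.round(env.observe()["position"],1),np.round(env.observe()["joint_positions"],2))
E
```

```text
[ 635.3 -128.    82.9] [ 0.07  0.76  0.16  1.57 -0.15  0.82  0.94]
```

View pics/s1.png

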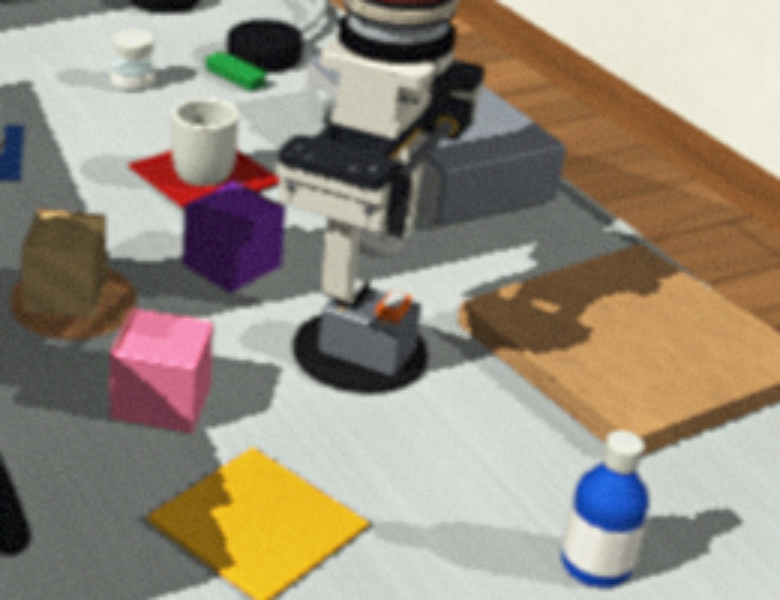

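The crop shows the fingers astride the stand (near finger at crop 345,270), on its narrow axis. Descending.

Emit:
jog_arm:
  series:
    - [100,0,-0.001,-0.025,0,0,0]
    - [100,0,0,-0.025,0,0,0]
    - [100,0,0,-0.015,0,0,0]
    - [100,0,0,-0.008,0,0,0]
    - [100,0,0,0,0,0,0]
    - [30,0,0,0,0,0,0]
    - [30,0,0,0,0,0,0]
    - [30,0,0,0,0,0,0]
    - [30,0,0,0,0,0,0]
    - [30,0,0,0,0,0,0]

```text
t: 4.85
position: [635.9, -129.4, 10.7]
ee_rot: [3.142, -0.0, 2.213]
ft_force: [-0.7, 0.5, -0.4]
gripper_width: 47.1
grasp_force: 1.0
```

Emit:
jog_arm:
  series:
    - [0,0,0,0,0,0,0]
    - [0,0,0,0,0,0,0]
    - [0,0,0,0,0,0,0]
    - [0,0,0,0.01,0,0,0]
    - [0,0,0,0.03,0,0,0]
    - [0,0,0,0.04,0,0,0]
    - [0,0,0,0.03,0,0,0]
    - [0,0,0,0,0,0,0]

```text
t: 5.85
position: [637.5, -130.2, 123.6]
ee_rot: [3.138, 0.005, 2.213]
ft_force: [-0.5, -0.8, -1.8]
gripper_width: 44.1
grasp_force: 25.0
```

Emit:
jog_arm:
  series:
    - [0,-0.031,-0.027,0,0,0,0]
    - [0,-0.031,-0.027,0,0,0,0]
    - [0,-0.031,-0.027,0,0,0,0]
    - [0,-0.031,-0.027,0,0,0,0]
    - [0,-0.03,-0.025,0,0,0,0]
    - [0,0,0,-0.03,0,0,0]
    - [0,0,0,-0.03,0,0,0]
    - [0,0,0,-0.025,0,0,0]
    - [0,0,0,-0.01,0,0,0]
    - [0,0,0,0,0,0,0]

```text
t: 7.1
position: [481.0, -262.1, 24.6]
ee_rot: [-3.14, -0.002, 2.213]
ft_force: [1.5, 0.9, -1.5]
gripper_width: 44.0
grasp_force: 25.0
```

```bash
python3 - <<'E'
from h import *
p,d=imaging.grab_frame("side"); cv2.imwrite("pics/s2.png",cv2.resize(cv2.cvtColor(p,cv2.COLOR_RGB2BGR)[160:360,300:560],None,fx=3,fy=3))
print(np.round(env.observe()["position"],1))
E
```

```text
[ 481.8 -262.4   25.5]
```

View pics/s2.png

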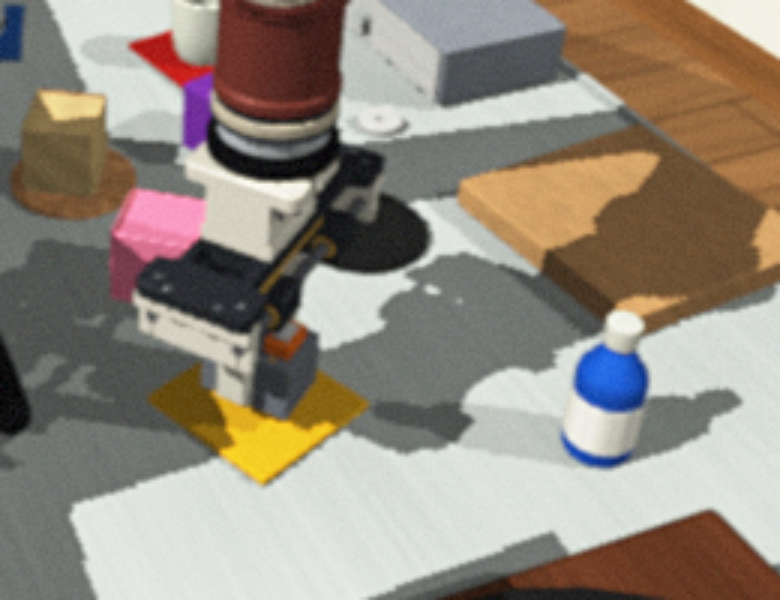

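The stand is over the middle of yellow, 15 mm up. Setting it down and releasing.

Emit:
jog_arm:
  series:
    - [0,0,0,-0.008,0,0,0]
    - [0,0,0,-0.004,0,0,0]
    - [0,0,0,-0.0025,0,0,0]
    - [0,0,0,0,0,0,0]
    - [90,0,0,0,0,0,0]
    - [90,0,0,0,0,0,0]
    - [90,0,0,0,0,0,0]
    - [90,0,0,0.03,0,0,0]
    - [90,0,0,0.05,0,0,0]
    - [90,0,0,0.05,0,0,0]

```text
t: 8.4
position: [481.6, -262.3, 142.4]
ee_rot: [-3.141, -0.001, 2.213]
ft_force: [-0.3, -0.3, 1.1]
gripper_width: 83.5
grasp_force: 0.0
```

```bash
python3 - <<'E'
from h import *
print(np.round(env.observe()["position"],1),np.round(env.observe()["joint_positions"],2))
p,d=imaging.grab_frame("side")
for r in imaging.spot_point("side","stand_mid"):
    v,u=r["centre"][0]*400,r["centre"][1]*640; print(r["confidence"],onplane("side",u,v,32).round(1))
p,d=imaging.grab_frame("top"); Q=tops("top",d,44,58,(457,277)); print(rect(Q))
E
```

```text
[ 481.6 -262.3  142.4] [ 0.35  0.55  0.17  1.82 -0.12  0.78  1.22]
0.57 [ 484.4 -261.3   32. ]
(array([457.4, 277.3]), array([53.8, 54.3]), 47.7)
```

Emit:
jog_arm:
  series:
    - [100,-0.002,0.045,0.01,0,0,0]
    - [100,-0.002,0.055,0,0,0,0]
    - [100,-0.002,0.055,0,0,0,0]
    - [100,-0.002,0.055,0,0,0,0]
    - [100,-0.003,0.055,0,0,0,0]
    - [100,-0.003,0.055,0,0,0,0]
    - [100,-0.003,0.055,0,0,0,0]
    - [100,-0.003,0.055,0,0,0,0]
    - [100,-0.002,0.055,0,0,0,0]
    - [100,-0.002,0.055,0,0,0,0]

```text
t: 9.8
position: [456.8, 278.8, 149.7]
ee_rot: [-3.139, 0.0, 2.213]
ft_force: [0.9, -0.3, 0.1]
gripper_width: 93.3
grasp_force: 0.0
```

Emit:
jog_arm:
  series:
    - [100,0,0,0,0,0,0]

```text
t: 9.93
position: [455.3, 283.3, 149.4]
ee_rot: [-3.14, -0.003, 2.223]
ft_force: [-0.3, -0.3, -0.9]
gripper_width: 93.3
grasp_force: 0.0
```

Emit:
jog_arm:
  series:
    - [100,0,0,-0.04,0,0,0]
    - [100,0,0,-0.03,0,0,0]
    - [100,0,0,0,0,0,0]
    - [100,0,0,0,0,0,0]

```text
t: 10.42
position: [458.4, 276.8, 81.6]
ee_rot: [3.141, 0.0, 2.212]
ft_force: [0.3, -0.0, -0.1]
gripper_width: 92.9
grasp_force: 0.0
```

Emit:
jog_arm:
  series:
    - [100,-0.001,0.0005,-0.03,0,0,0]
    - [100,0,0,-0.025,0,0,0]
    - [100,0,0,-0.015,0,0,0]
    - [100,0,0,0,0,0,0]
    - [50,0,0,0,0,0,0]
    - [50,0,0,0,0,0,0]
    - [50,0,0,0,0,0,0]
    - [50,0,0,0,0,0,0]
    - [30,0,0,0,0,0,0]
    - [30,0,0,0,0,0,0]
  grip_force: 35

```text
t: 11.68
position: [457.5, 278.5, 11.5]
ee_rot: [3.14, 0.0, 2.213]
ft_force: [0.9, 0.0, 1.6]
gripper_width: 55.4
grasp_force: 35.0
```

Emit:
jog_arm:
  series:
    - [0,0,0,0,0,0,0]
    - [0,0,0,0,0,0,0]
    - [0,0,0,0.01,0,0,0]
    - [0,0,0,0.03,0,0,0]
    - [0,0,0,0.04,0,0,0]
    - [0,0,0,0.04,0,0,0]
    - [0,0,0,0,0,0,0]

```text
t: 12.55
position: [457.6, 278.4, 133.2]
ee_rot: [3.138, 0.0, 2.213]
ft_force: [0.2, 0.1, -5.3]
gripper_width: 55.5
grasp_force: 35.0
```

Emit:
jog_arm:
  series:
    - [0,0.012,-0.027,0,0,0,0]
    - [0,0.021,-0.048,0,0,0,0]
    - [0,0.021,-0.048,0,0,0,0]
    - [0,0.021,-0.048,0,0,0,0]
    - [0,0.021,-0.048,0,0,0,0]
    - [0,0.021,-0.048,0,0,0,0]
    - [0,0.021,-0.048,0,0,0,0]
    - [0,0.021,-0.048,0,0,0,0]
    - [0,0.012,-0.028,0,0,0,0]
    - [0,0.005,-0.0125,0,0,0,0]

```text
t: 13.8
position: [630.7, -127.8, 128.1]
ee_rot: [-3.136, -0.004, 2.209]
ft_force: [-0.2, 0.4, -4.9]
gripper_width: 55.5
grasp_force: 35.0
```

Emit:
jog_arm:
  series:
    - [0,0,0,-0.03,0,0,0]
    - [0,0,0,-0.04,0,0,0]
    - [0,0,0,-0.03,0,0,0]
    - [0,0,0,0,0,0,0]
    - [0,0,0,0,0,0,0]

```text
t: 14.42
position: [633.3, -124.6, 31.6]
ee_rot: [3.141, -0.0, 2.214]
ft_force: [0.2, 0.3, -3.3]
gripper_width: 55.8
grasp_force: 35.0
```

```bash
python3 - <<'E'
from h import *
p,d=imaging.grab_frame("side"); cv2.imwrite("pics/s3.png",cv2.resize(cv2.cvtColor(p,cv2.COLOR_RGB2BGR)[160:310,320:520],None,fx=3,fy=3))
print(np.round(env.observe()["position"],1))
for n in("black_mat_top","weight_mid"):
  for r in imaging.spot_point("side",n):
    v,u=r["centre"][0]*400,r["centre"][1]*640; print(n,r["confidence"],(u,v),onplane("side",u,v,6 if n[0]=="b" else 48).round(1))
E
```

```text
[ 633.9 -125.    32.4]
black_mat_top 0.82 (420.992, 236.60000000000002) [ 635.2 -132.4    6. ]
weight_mid 0.84 (418.11199999999997, 219.07999999999998) [ 629.6 -122.2   48. ]
```

View pics/s3.png

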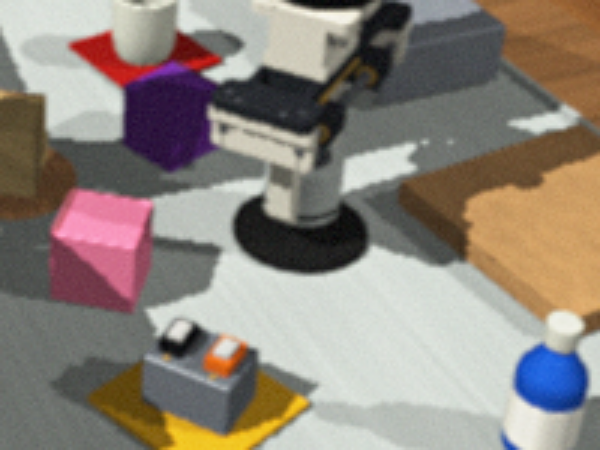

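```bash
python3 - <<'E'
from h import *
for cam in("side","top"):
  p,d=imaging.grab_frame(cam); P=cloud(cam,d); g=p.max(2).astype(int)
  for thr in(30,36,45):
    m=(g<thr)&(np.hypot(P[...,0]-634,P[...,1]+127)<75)&(P[...,2]<13)
    m=cv2.morphologyEx(m.astype(np.uint8),cv2.MORPH_OPEN,np.ones((2,2)))
    k,l,st,_=cv2.connectedComponentsWithStats(m); i=1+st[1:,4].argmax(); q=np.argwhere(l==i)
    W=np.array([onplane(cam,u,w,6) for w,u in q]); H=cv2.convexHull(W[:,:2].astype(np.float32))
    C=cv2.minEnclosingCircle(H); print(cam,thr,len(W),"x",W[:,0].min().round(),W[:,0].max().round(),"y",W[:,1].min().round(),W[:,1].max().round(),np.round(C[0],1),round(C[1],1))
  # cylinder/objects checks for calibration agreement: yellow stand block top
  Q=tops(cam,d,43.5,49,(482,-262)); print(cam,"stand",rect(Q))
  m=(np.hypot(P[...,0]-482,P[...,1]+262)<85)&(P[...,2]<13)&(p[...,0]>130)&(p[...,2]<60); W=np.array([onplane(cam,u,w,6) for w,u in np.argwhere(m)]);print(cam,"yellow",rect(W))
E
```

```text
side 30 152 x 631.0 681.0 y -164.0 -125.0 [ 657.5 -141.9] 27.5
side 36 524 x 587.0 681.0 y -181.0 -88.0 [ 633.7 -134.4] 48.0
side 45 647 x 585.0 681.0 y -182.0 -88.0 [ 633.6 -133.5] 48.5
side stand (array([ 483.2, -266.2]), array([46.5, 59.4]), 35.4)
side yellow (array([ 486.7, -278.6]), array([101.4,  74.2]), 21.6)
top 30 39 x 649.0 666.0 y -100.0 -84.0 [657.6 -92.2] 11.6
top 36 51 x 645.0 666.0 y -100.0 -82.0 [656.4 -91.1] 13.3
top 45 54 x 645.0 666.0 y -100.0 -82.0 [656.4 -91.1] 13.3
top stand (array([0., 0.]), array([0., 0.]), 0.0)Traceback (most recent call last):
  File "<stdin>", line 12, in <module>
  File "h.py", line 19, in rect
    (c,s,a)=cv2.minAreaRect(Q[:,:2].astype(np.float32)); return np.round(c,1),np.round(s,1),round(a,1)
                            ~^^^^^^
IndexError: too many indices for array: array is 1-dimensional, but 2 were indexed
```

Emit:
jog_arm:
  series:
    - [0,0,-0.003,-0.008,0,0,0]
    - [0,0,0,-0.006,0,0,0]
    - [0,0,0,-0.004,0,0,0]
    - [0,0,0,-0.002,0,0,0]
    - [0,0,0,0,0,0,0]
    - [90,0,0,0,0,0,0]
    - [90,0,0,0,0,0,0]
    - [90,0,0,0.03,0,0,0]
    - [90,0,0,0.05,0,0,0]
    - [90,0,0,0.05,0,0,0]

```text
t: 15.92
position: [633.5, -128.5, 142.7]
ee_rot: [3.141, 0.001, 2.213]
ft_force: [0.5, -0.3, -0.3]
gripper_width: 83.9
grasp_force: 0.0
```

Emit:
jog_arm:
  series:
    - [90,-0.03,-0.027,0,0,0,0]
    - [90,-0.031,-0.027,0,0,0,0]
    - [90,-0.031,-0.027,0,0,0,0]
    - [90,-0.031,-0.027,0,0,0,0]
    - [90,-0.029,-0.026,0,0,0,0]
    - [90,0,0,0,0,0,0]

```text
t: 16.68
position: [478.6, -266.1, 141.9]
ee_rot: [-3.14, 0.002, 2.206]
ft_force: [0.9, 1.0, -0.8]
gripper_width: 83.5
grasp_force: 0.0
```

```bash
python3 - <<'E'
from h import *
for cam in("side","top"):
  p,d=imaging.grab_frame(cam); cv2.imwrite(f"pics/{cam}4.png",cv2.cvtColor(p,cv2.COLOR_RGB2BGR)); np.save(f"{cam}d.npy",d)
  P=cloud(cam,d); g=p.max(2).astype(int)
  Q=tops(cam,d,44,58,(634,-128)); print(cam,"weight",len(Q),rect(Q))
  for thr in(36,45):
    m=(g<thr)&(np.hypot(P[...,0]-634,P[...,1]+127)<75)&(P[...,2]<13)
    m=cv2.morphologyEx(m.astype(np.uint8),cv2.MORPH_OPEN,np.ones((2,2)))
    W=np.array([onplane(cam,u,w,6) for w,u in np.argwhere(m)]); C=cv2.minEnclosingCircle(W[:,:2].astype(np.float32))
    print(cam,thr,len(W),"x",W[:,0].min().round(),W[:,0].max().round(),"y",W[:,1].min().round(),W[:,1].max().round(),np.round(C[0],1),round(C[1],1))
print(np.round(env.observe()["position"],1))
E
```

```text
side weight 339 (array([ 632.8, -131.8]), array([56. , 54.3]), 15.4)
side 36 333 x 587.0 681.0 y -181.0 -93.0 [ 633.9 -135. ] 47.9
side 45 402 x 585.0 681.0 y -182.0 -89.0 [ 633.4 -133.4] 48.7
top weight 502 (array([ 631.2, -128.2]), array([55.3, 52.8]), 2.5)
top 36 775 x 582.0 681.0 y -176.0 -78.0 [ 631.5 -127.5] 50.0
top 45 803 x 582.0 681.0 y -176.0 -78.0 [ 631.9 -126.8] 50.3
[ 482.  -262.3  141.6]
```

View pics/top4.png

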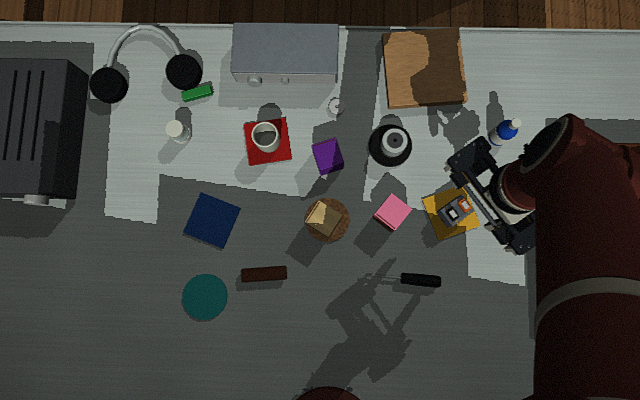

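The weight sits in the middle of black (390,145), blue is free (212,221), and the stand is on yellow at (457,209). Next I pick up the stand.

Emit:
jog_arm:
  series:
    - [100,0,0,-0.04,0,0,0]
    - [100,0,0,-0.04,0,0,0]
    - [100,0,0,-0.03,0,0,0]
    - [100,0,0,-0.015,0,0,0]
    - [100,0,0,-0.0055,0,0,0]
    - [40,0,0,0,0,0,0]
    - [40,0,0,0,0,0,0]
    - [40,0,0,0,0,0,0]
    - [40,0,0,0,0,0,0]
    - [0,0,0,0,0,0,0]
  grip_force: 25

```text
t: 18.02
position: [480.9, -262.5, 10.8]
ee_rot: [3.141, 0.0, 2.213]
ft_force: [-1.2, -0.5, 1.1]
gripper_width: 47.5
grasp_force: 0.0
```

Emit:
jog_arm:
  series:
    - [0,0,0,0,0,0,0]
    - [0,0,0,0,0,0,0]
    - [0,0,0,0,0,0,0]
    - [0,0,0,0.01,0,0,0]
    - [0,0,0,0.03,0,0,0]
    - [0,0,0,0.04,0,0,0]
    - [0,0,0,0.04,0,0,0]
    - [0,0,0,0,0,0,0]
    - [0,0,0,0,0,0,0]

```text
t: 19.15
position: [480.0, -261.9, 129.9]
ee_rot: [-3.141, -0.002, 2.213]
ft_force: [-0.8, -0.2, -1.7]
gripper_width: 44.0
grasp_force: 25.0
```

Emit:
jog_arm:
  series:
    - [0,0,0.03,0,0,0,0]
    - [0,-0.003,0.056,0,0,0,0]
    - [0,-0.003,0.056,0,0,0,0]
    - [0,-0.003,0.056,0,0,0,0]
    - [0,-0.003,0.056,0,0,0,0]
    - [0,-0.004,0.056,0,0,0,0]
    - [0,-0.004,0.056,0,0,0,0]
    - [0,-0.004,0.056,0,0,0,0]
    - [0,-0.004,0.056,0,0,0,0]
    - [0,-0.003,0.04,0,0,0,0]

```text
t: 20.4
position: [447.9, 258.1, 128.8]
ee_rot: [-3.138, -0.001, 2.216]
ft_force: [0.8, 0.1, -1.7]
gripper_width: 44.2
grasp_force: 25.0
```

Emit:
jog_arm:
  series:
    - [0,0,0.02,0,0,0,0]
    - [0,0,0,-0.03,0,0,0]
    - [0,0,0,-0.04,0,0,0]
    - [0,0,0,-0.03,0,0,0]
    - [0,0,0,0,0,0,0]
    - [0,0,0,0,0,0,0]

```text
t: 21.15
position: [450.7, 274.8, 31.1]
ee_rot: [3.141, 0.001, 2.211]
ft_force: [-0.1, -0.0, -2.5]
gripper_width: 44.0
grasp_force: 25.0
```

Emit:
jog_arm:
  series:
    - [0,0,0,-0.008,0,0,0]
    - [0,0,0,-0.006,0,0,0]
    - [0,0,0,-0.004,0,0,0]
    - [0,0,0,-0.0015,0,0,0]
    - [0,0,0,0,0,0,0]
    - [90,0,0,0,0,0,0]
    - [90,0,0,0,0,0,0]
    - [90,0,0,0.03,0,0,0]
    - [90,0,0,0.05,0,0,0]
    - [90,0,0,0.05,0,0,0]

```text
t: 22.4
position: [449.7, 275.5, 142.6]
ee_rot: [-3.141, 0.0, 2.213]
ft_force: [0.5, 0.2, 0.2]
gripper_width: 83.1
grasp_force: 0.0
```

```bash
python3 - <<'E'
from h import *
p,d=imaging.grab_frame("side"); cv2.imwrite("pics/s5.png",cv2.resize(cv2.cvtColor(p,cv2.COLOR_RGB2BGR)[100:250,220:420],None,fx=3,fy=3))
Q=tops("side",d,43.5,49,(450,274)); print("stand",len(Q),rect(Q))
p,d=imaging.grab_frame("top");Q=tops("top",d,60,72,(632,153)); print("cup",len(Q),rect(Q))
Q=tops("top",d,43,49,(450,274));print("stand",len(Q),len(Q)and rect(Q))
print(np.round(env.observe()["position"],1))
E
```

```text
stand 95 (array([452.2, 266.8]), array([41.7, 59.3]), 37.2)
cup 192 (array([632.7, 154.1]), array([56.8, 56.7]), 60.8)
stand 255 (array([454.8, 267.3]), array([44. , 45.5]), 37.4)
[453.4 277.4 146.6]
```

View pics/s5.png

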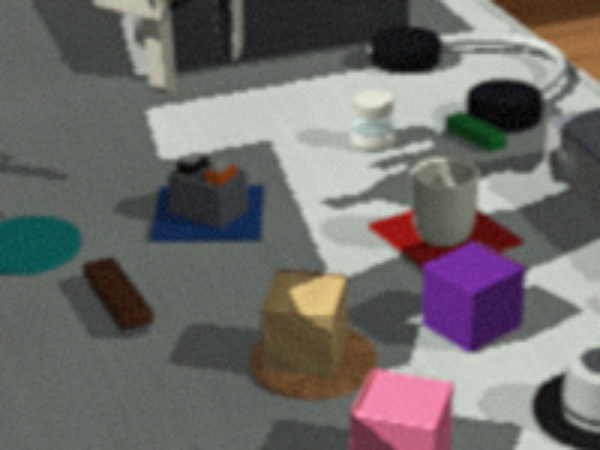

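The stand is on blue (crop 207,200). Now the cup.

Emit:
jog_arm:
  series:
    - [100,0.03,-0.02,0,0,0,0]
    - [100,0.042,-0.028,0,0,0,0]
    - [100,0.042,-0.028,0,0,0,0]
    - [100,0.042,-0.028,0,0,0,0]
    - [100,0.026,-0.018,0,0,0,0]
    - [100,0,0,-0.03,0,0,0]
    - [100,0,0,-0.025,0,0,0]
    - [100,0,0,0,0,0,0]
    - [100,0,0,0,0,0,0]

```text
t: 23.62
position: [632.3, 153.7, 86.7]
ee_rot: [3.141, 0.0, 2.213]
ft_force: [-0.3, 0.1, -0.0]
gripper_width: 93.0
grasp_force: 0.0
```

```bash
python3 - <<'E'
from h import *
p,d=imaging.grab_frame("top")
Q=tops("top",d,43.5,49,(450,274)); print("stand",len(Q),rect(Q))
p,d=imaging.grab_frame("side"); cv2.imwrite("pics/s6.png",cv2.resize(cv2.cvtColor(p,cv2.COLOR_RGB2BGR)[100:250,260:460],None,fx=3,fy=3))
print(np.round(env.observe()["position"],1))
E
```

```text
stand 183 (array([455.4, 265.4]), array([43.8, 41.1]), 37.4)
[632.7 153.8  87.5]
```

View pics/s6.png

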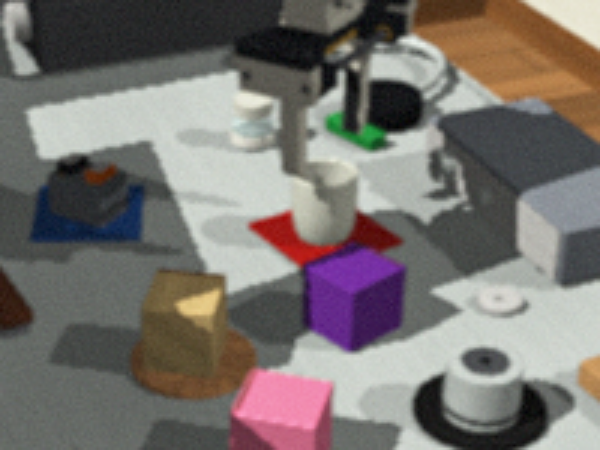

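Fingers are astride the cup (crop 325,200). Descending, gripping and lifting.

Emit:
jog_arm:
  series:
    - [100,0,0,-0.025,0,0,0]
    - [100,0,0,-0.02,0,0,0]
    - [100,0,0,-0.01,0,0,0]
    - [100,0,0,0,0,0,0]
    - [65,0,0,0,0,0,0]
    - [65,0,0,0,0,0,0]
    - [65,0,0,0,0,0,0]
    - [30,0,0,0,0,0,0]
    - [30,0,0,0,0,0,0]
    - [30,0,0,0,0,0,0]
  grip_force: 20

```text
t: 24.98
position: [632.6, 153.9, 31.7]
ee_rot: [3.14, 0.001, 2.213]
ft_force: [0.7, 1.2, 1.4]
gripper_width: 58.5
grasp_force: 20.0
```

Emit:
jog_arm:
  series:
    - [0,0,0,0,0,0,0]
    - [0,0,0,0,0,0,0]
    - [0,0,0,0.01,0,0,0]
    - [0,0,0,0.03,0,0,0]
    - [0,0,0,0.04,0,0,0]
    - [0,0,0,0.03,0,0,0]
    - [0,0,0,0,0,0,0]
    - [0,0,0,0,0,0,0]

```text
t: 25.98
position: [630.2, 153.1, 139.4]
ee_rot: [-3.138, -0.002, 2.213]
ft_force: [0.1, -0.4, -1.7]
gripper_width: 58.3
grasp_force: 20.0
```

```bash
python3 - <<'E'
from h import *
p,d=imaging.grab_frame("top")
Q=tops("top",d,43.5,49,(450,274)); print("stand",len(Q),rect(Q))
cv2.imwrite("pics/t7.png",cv2.resize(cv2.cvtColor(p,cv2.COLOR_RGB2BGR)[100:300,160:360],None,fx=3,fy=3))
E
```

```text
stand 218 (array([450. , 272.7]), array([43.8, 59.8]), 37.6)
```

View pics/t7.png

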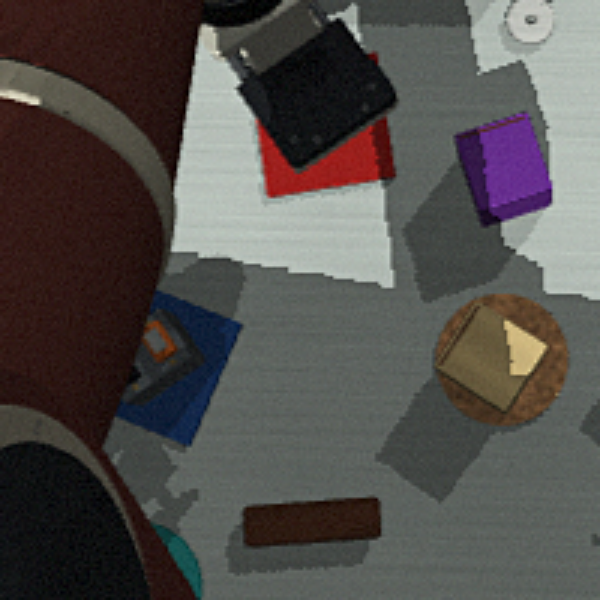

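The stand reads (450,273) against blue (450,276), which is good. The cup goes to yellow.

Emit:
jog_arm:
  series:
    - [0,-0.01,-0.028,0,0,0,0]
    - [0,-0.017,-0.047,0,0,0,0]
    - [0,-0.017,-0.047,0,0,0,0]
    - [0,-0.017,-0.047,0,0,0,0]
    - [0,-0.017,-0.047,0,0,0,0]
    - [0,-0.017,-0.047,0,0,0,0]
    - [0,-0.017,-0.047,0,0,0,0]
    - [0,-0.017,-0.047,0,0,0,0]
    - [0,-0.014,-0.039,0,0,0,0]
    - [0,-0.007,-0.02,0,0,0,0]

```text
t: 27.28
position: [479.1, -265.1, 139.5]
ee_rot: [-3.138, -0.003, 2.209]
ft_force: [0.2, 0.8, -1.8]
gripper_width: 58.6
grasp_force: 20.0
```

Emit:
jog_arm:
  series:
    - [0,0,0,-0.03,0,0,0]
    - [0,0,0,-0.04,0,0,0]
    - [0,0,0,-0.02,0,0,0]
    - [0,0,0,0,0,0,0]
    - [0,0,0,0,0,0,0]

```text
t: 27.9
position: [481.9, -262.5, 51.2]
ee_rot: [-3.141, -0.0, 2.213]
ft_force: [0.5, -0.2, -0.8]
gripper_width: 58.7
grasp_force: 20.0
```

Emit:
jog_arm:
  series:
    - [0,0,0,-0.008,0,0,0]
    - [0,0,0,-0.006,0,0,0]
    - [0,0,0,-0.004,0,0,0]
    - [0,0,0,-0.0015,0,0,0]
    - [0,0,0,0,0,0,0]
    - [90,0,0,0,0,0,0]
    - [90,0,0,0,0,0,0]
    - [90,0,0,0.03,0,0,0]
    - [90,0,0,0.05,0,0,0]
    - [90,0,0,0.03,0,0,0]

```text
t: 29.15
position: [482.7, -263.0, 144.1]
ee_rot: [3.14, 0.003, 2.213]
ft_force: [0.5, -0.4, -0.6]
gripper_width: 83.5
grasp_force: 0.0
```

```bash
python3 - <<'E'
from h import *
p,d=imaging.grab_frame("top"); p2,d2=imaging.grab_frame("side")
print("box",rect(tops("top",d,60,72,(455,22),60)))
print("cup side",rect(tops("side",d2,62,72,(482,-262))))
print(np.round(env.observe()["position"],1),np.round(env.observe()["joint_positions"],2))
E
```

```text
box (array([454.7,  21.8]), array([59.9, 55.9]), 59.2)
cup side (array([ 482.9, -266. ]), array([57.2, 56.6]), 67.3)
[ 484.1 -263.8  145.4] [ 0.36  0.55  0.15  1.81 -0.11  0.78  1.21]
```

Emit:
jog_arm:
  series:
    - [100,-0.002,0.02,0,0,0,0]
    - [100,-0.005,0.047,0,0,0,0.1]
    - [100,-0.005,0.05,0,0,0,0.1]
    - [100,-0.005,0.05,0,0,0,0.1]
    - [100,-0.005,0.05,0,0,0,0.09]
    - [100,-0.003,0.047,0,0,0,0]
    - [100,-0.002,0.02,0,0,0,0]
    - [100,0,0,-0.03,0,0,0]
    - [100,0,0,-0.025,0,0,0]
    - [100,0,0,0,0,0,0]

```text
t: 30.5
position: [451.6, 22.7, 84.3]
ee_rot: [-3.138, -0.007, 2.605]
ft_force: [0.1, -0.5, -0.4]
gripper_width: 92.7
grasp_force: 0.0
```

```bash
python3 - <<'E'
from h import *
p,d=imaging.grab_frame("side"); cv2.imwrite("pics/s8.png",cv2.resize(cv2.cvtColor(p,cv2.COLOR_RGB2BGR)[120:320,240:460],None,fx=3,fy=3))
print(np.round(env.observe()["position"],1),np.round(env.observe()["joint_positions"],2))
E
```

```text
[452.9  22.4  85.4] [-0.12  0.53  0.03  2.12 -0.04  0.5   0.97]
```

View pics/s8.png

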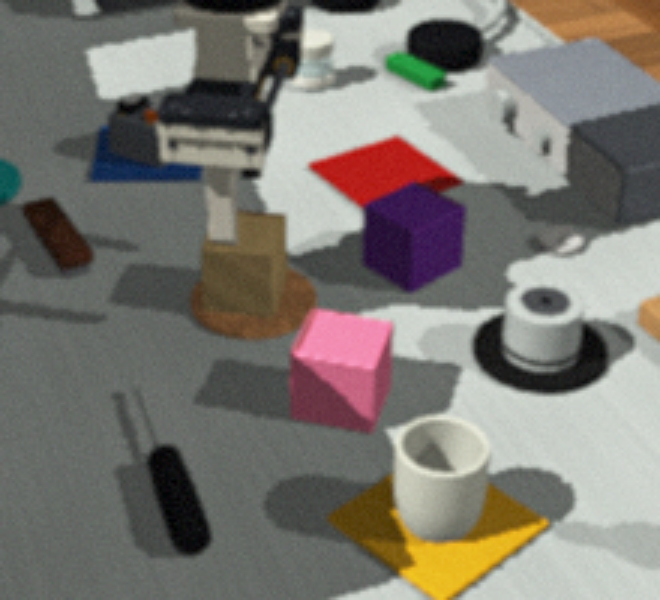

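The cup is parked on yellow (crop 440,475) and the fingers are astride the box (crop 243,260). Descending.

Emit:
jog_arm:
  series:
    - [100,0,0,-0.015,0,0,0]
    - [100,0,0,-0.025,0,0,0]
    - [100,0,0,-0.016,0,0,0]
    - [100,0,0,-0.008,0,0,0]
    - [100,0,0,0,0,0,0]
    - [65,0,0,0,0,0,0]
    - [65,0,0,0,0,0,0]
    - [65,0,0,0,0,0,0]
    - [30,0,0,0,0,0,0]
    - [30,0,0,0,0,0,0]
  grip_force: 20

```text
t: 31.8
position: [455.0, 21.6, 22.8]
ee_rot: [3.141, 0.0, 2.603]
ft_force: [-0.7, -0.2, 2.2]
gripper_width: 59.9
grasp_force: 20.0
```

Emit:
jog_arm:
  series:
    - [0,0,0,0,0,0,0]
    - [0,0,0,0,0,0,0]
    - [0,0,0,0.01,0,0,0]
    - [0,0,0,0.03,0,0,0]
    - [0,0,0,0.04,0,0,0]
    - [0,0,0,0.04,0,0,0]
    - [0,0,0,0,0,0,0]
    - [0,0,0,0,0,0,0]

```text
t: 32.8
position: [453.9, 21.5, 142.1]
ee_rot: [-3.141, -0.001, 2.603]
ft_force: [-0.2, -0.3, -1.8]
gripper_width: 60.1
grasp_force: 20.0
```

```bash
python3 - <<'E'
from h import *
p,d=imaging.grab_frame("top"); P=cloud("top",d)
h,s,v=[a.astype(int) for a in cv2.split(cv2.cvtColor(p,cv2.COLOR_RGB2HSV))]
m=((h<8)|(h>172))&(s>140)&(np.hypot(P[...,0]-637,P[...,1]-157)<90)&(P[...,2]<13)
W=np.array([onplane("top",u,w,6) for w,u in np.argwhere(m)]); print("red",len(W),rect(W))
print(np.round(env.observe()["position"],1))
E
```

```text
red 1493 (array([636.8, 157.9]), array([100.4,  99. ]), 10.8)
[453.6  21.5 141.6]
```

Emit:
jog_arm:
  series:
    - [0,0.02,0.015,0,0,0,0]
    - [0,0.036,0.027,0,0,0,0]
    - [0,0.036,0.027,0,0,0,0]
    - [0,0.036,0.027,0,0,0,0]
    - [0,0.036,0.027,0,0,0,0]
    - [0,0.018,0.013,0,0,0,0]
    - [0,0,0,-0.04,0,0,0]
    - [0,0,0,-0.04,0,0,0]
    - [0,0,0,-0.02,0,0,0]
    - [0,0,0,0,0,0,0]

```text
t: 34.1
position: [635.2, 157.1, 40.1]
ee_rot: [-3.138, -0.004, 2.603]
ft_force: [0.7, 0.7, -1.5]
gripper_width: 60.1
grasp_force: 20.0
```

Emit:
jog_arm:
  series:
    - [0,0,0,0,0,0,0]
    - [0,0,0,0,0,0,0]

```text
t: 34.35
position: [638.2, 157.8, 44.4]
ee_rot: [3.139, 0.002, 2.603]
ft_force: [-0.3, -0.5, -1.1]
gripper_width: 59.8
grasp_force: 20.0
```

Emit:
jog_arm:
  series:
    - [0,0,0,-0.008,0,0,0]
    - [0,0,0,-0.006,0,0,0]
    - [0,0,0,-0.004,0,0,0]
    - [0,0,0,-0.0015,0,0,0]
    - [0,0,0,0,0,0,0]
    - [0,0,0,0,0,0,0]

```text
t: 35.1
position: [637.1, 157.6, 23.2]
ee_rot: [3.141, 0.0, 2.603]
ft_force: [0.1, -0.3, -1.5]
gripper_width: 59.5
grasp_force: 20.0
```

Emit:
jog_arm:
  series:
    - [90,0,0,0,0,0,0]
    - [90,0,0,0,0,0,0]
    - [90,0,0,0,0,0,0]
    - [90,0,0,0.03,0,0,0]
    - [90,0,0,0.05,0,0,0]
    - [90,0,0,0.04,0,0,0]
    - [90,0,0,0,0,0,0]
    - [90,0,0,0,0,0,0]

```text
t: 36.1
position: [636.1, 157.4, 142.4]
ee_rot: [-3.14, -0.001, 2.603]
ft_force: [0.3, -0.6, -1.1]
gripper_width: 83.9
grasp_force: 0.0
```

Emit:
jog_arm:
  series:
    - [100,-0.01,-0.028,0,0,0,0]
    - [100,-0.018,-0.048,0,0,0,0]
    - [100,-0.018,-0.048,0,0,0,0]
    - [100,-0.018,-0.048,0,0,0,0]
    - [100,-0.018,-0.048,0,0,0,0]
    - [100,-0.018,-0.048,0,0,0,0]
    - [100,-0.018,-0.048,0,0,0,0]
    - [100,-0.018,-0.048,0,0,0,0]
    - [100,-0.013,-0.037,0,0,0,0]
    - [100,-0.006,-0.019,0,0,0,0]

```text
t: 37.35
position: [479.7, -264.4, 141.6]
ee_rot: [-3.14, -0.003, 2.599]
ft_force: [0.0, -0.0, -0.2]
gripper_width: 93.0
grasp_force: 0.0
```

Emit:
jog_arm:
  series:
    - [100,0,0,-0.03,0,0,0]
    - [100,0,0,-0.025,0,0,0]
    - [100,0,0,0,0,0,0]
    - [100,0,0,0,0,0,0]

```text
t: 37.85
position: [482.6, -261.8, 88.4]
ee_rot: [3.141, 0.0, 2.604]
ft_force: [1.0, -0.4, 0.2]
gripper_width: 93.2
grasp_force: 0.0
```

```bash
python3 - <<'E'
from h import *
p,d=imaging.grab_frame("top"); p2,d2=imaging.grab_frame("side"); P=cloud("top",d)
cv2.imwrite("pics/s9.png",cv2.resize(cv2.cvtColor(p2,cv2.COLOR_RGB2BGR)[120:330,220:480],None,fx=3,fy=2.8))
print("box",rect(tops("top",d,60,72,(637,158),60)))
h,s,v=[a.astype(int) for a in cv2.split(cv2.cvtColor(p,cv2.COLOR_RGB2HSV))]
m=(abs(h-10)<9)&(s>70)&(np.hypot(P[...,0]-458,P[...,1]-15)<75)&(P[...,2]<13)
W=np.array([onplane("top",u,w,6) for w,u in np.argwhere(m)]); print("cork",len(W),rect(W),W.mean(0))
print(np.round(env.observe()["position"],1))
E
```

```text
box (array([636.3, 157.1]), array([59.8, 56. ]), 58.5)
cork 1516 (array([458.1,  15.4]), array([97.2, 96.9]), 1.4) [458.06092785  14.52498714   6.        ]
[ 482.8 -262.3   89.1]
```

View pics/s9.png

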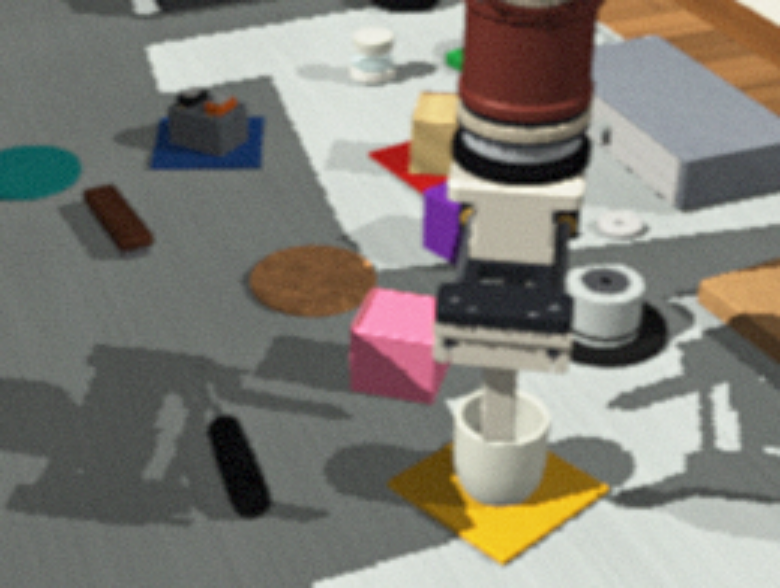

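```bash
python3 - <<'E'
from h import *
c=imaging_cal("side");T=np.array(c["world_to_cam"])
for n,q in dict(f1=(482.5-24,-262-40,89),f2=(482.5+24,-262+40,89),rim=(482,-262.5,68)).items():
    a=T@np.array([*q,1]); u,v=c["fx"]*a[0]/a[2]+c["cx"],c["fy"]*a[1]/a[2]+c["cy"]; print(n,(u-220)*3,(v-120)*2.8)
p2,d2=imaging.grab_frame("side"); print("cup",rect(tops("side",d2,61,70,(482,-262),38)))
E
```

```text
f1 494.3860113133847 433.5228060146444
f2 506.8178989898932 343.26860807066396
rim 498.6778943282773 411.9196194064989
cup (array([ 483. , -267.3]), array([55.1, 57.9]), 75.6)
```

The finger tip projects where it appears (crop 494,433), so it is in front of the cup and only overlaps it in the picture. Gripping the cup.

Emit:
jog_arm:
  series:
    - [100,0,-0.001,-0.02,0,0,0]
    - [100,0,0,-0.02,0,0,0]
    - [100,0,0,-0.012,0,0,0]
    - [100,0,0,-0.004,0,0,0]
    - [65,0,0,0,0,0,0]
    - [65,0,0,0,0,0,0]
    - [65,0,0,0,0,0,0]
    - [30,0,0,0,0,0,0]
    - [30,0,0,0,0,0,0]
    - [30,0,0,0,0,0,0]
  grip_force: 20

```text
t: 39.25
position: [482.1, -263.5, 32.4]
ee_rot: [3.142, 0.0, 2.603]
ft_force: [-0.1, -0.1, 2.6]
gripper_width: 57.1
grasp_force: 19.9
```

Emit:
jog_arm:
  series:
    - [0,0,0,0,0,0,0]
    - [0,0,0,0,0,0,0]
    - [0,0,0,0.01,0,0,0]
    - [0,0,0,0.03,0,0,0]
    - [0,0,0,0.04,0,0,0]
    - [0,0,0,0.03,0,0,0]
    - [0,0,0,0,0,0,0]
    - [0,0,0,0,0,0,0]

```text
t: 40.25
position: [480.9, -262.9, 141.0]
ee_rot: [-3.141, -0.003, 2.603]
ft_force: [0.1, 0.1, -2.8]
gripper_width: 56.9
grasp_force: 19.9
```

```bash
python3 - <<'E'
from h import *
p2,d2=imaging.grab_frame("side"); P=cloud("side",d2)
cv2.imwrite("pics/s10.png",cv2.resize(cv2.cvtColor(p2,cv2.COLOR_RGB2BGR)[170:330,290:490],None,fx=3,fy=3))
s=env.observe();print(np.round(s["position"],1),s["gripper_width"],s["grasp_force"])
m=(p2.min(2)>90)&(np.hypot(P[...,0]-482,P[...,1]+263)<50)&(P[...,2]>110)&(P[...,2]<182)
Q=P[m];print(len(Q),Q.min(0),Q.max(0))
for r in imaging.spot_point("side","cup_mid"):
    v,u=r["centre"][0]*400,r["centre"][1]*640; print(r["confidence"],u,v,onplane("side",u,v,37+109).round(1))
E
```

```text
[ 480.7 -262.8  140.6] 56.827136135398796 19.873056894230103
791 [ 451.32334057 -307.60959101  113.64848494] [ 506.91585344 -238.85153538  181.59664561]
0.8 388.992 231.32000000000002 [ 484.8 -258.5  146. ]
```

View pics/s10.png

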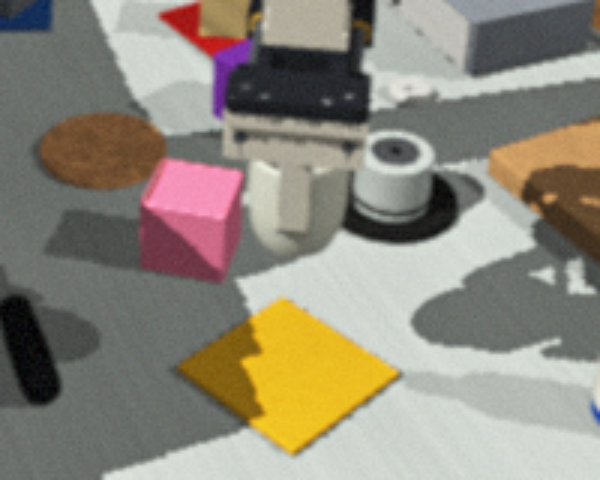

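The cup is held upright, about 3 mm to the +x side of the fingers (cup centre at crop 299, finger at 293). Carrying it to cork with that offset taken out.

Emit:
jog_arm:
  series:
    - [0,-0.002,0.02,0,0,0,0]
    - [0,-0.005,0.047,0,0,0,0]
    - [0,-0.005,0.048,0,0,0,0]
    - [0,-0.005,0.048,0,0,0,0]
    - [0,-0.005,0.048,0,0,0,0]
    - [0,-0.003,0.046,0,0,0,0]
    - [0,-0.002,0.023,0,0,0,0]
    - [0,0,0,-0.03,0,0,0]
    - [0,0,0,-0.035,0,0,0]
    - [0,0,0,-0.02,0,0,0]

```text
t: 41.6
position: [453.0, 18.2, 55.5]
ee_rot: [-3.14, -0.003, 2.605]
ft_force: [0.1, -0.2, -1.1]
gripper_width: 57.1
grasp_force: 19.9
```

Emit:
jog_arm:
  series:
    - [0,0,0,0,0,0,0]
    - [0,0,0,0,0,0,0]
    - [0,0,0,0,0,0,0]

```text
t: 41.98
position: [455.4, 16.9, 58.0]
ee_rot: [3.14, 0.001, 2.603]
ft_force: [-0.1, -0.5, -1.7]
gripper_width: 57.1
grasp_force: 19.9
```

```bash
python3 - <<'E'
from h import *
p2,d2=imaging.grab_frame("side")
cv2.imwrite("pics/s11.png",cv2.resize(cv2.cvtColor(p2,cv2.COLOR_RGB2BGR)[130:280,240:440],None,fx=3,fy=3))
s=env.observe();print(np.round(s["position"],1),s["gripper_width"],s["grasp_force"])
E
```

```text
[455.4  16.8  58. ] 57.24782701588747 19.872930549809098
```

View pics/s11.png

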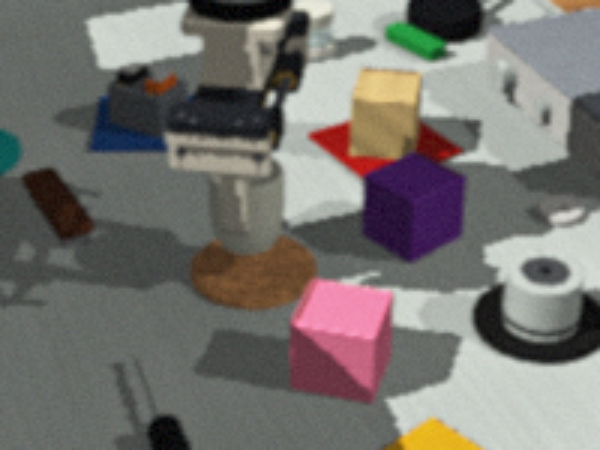

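The cup is above the middle of cork (crop 252,265). Lowering and releasing.

Emit:
jog_arm:
  series:
    - [0,0,0,-0.01,0,0,0]
    - [0,0,0,-0.006,0,0,0]
    - [0,0,0,-0.005,0,0,0]
    - [0,0,0,-0.003,0,0,0]
    - [0,0,0,-0.001,0,0,0]
    - [0,0,0,0,0,0,0]
    - [0,0,0,0,0,0,0]

```text
t: 42.9
position: [454.7, 16.5, 32.4]
ee_rot: [-3.141, -0.0, 2.603]
ft_force: [-1.3, -0.5, 3.1]
gripper_width: 56.8
grasp_force: 19.9
```

Emit:
jog_arm:
  series:
    - [90,0,0,0,0,0,0]
    - [90,0,0,0,0,0,0]
    - [90,0,0,0,0,0,0]
    - [90,0,0,0.03,0,0,0]
    - [90,0,0,0.05,0,0,0]
    - [90,0,0,0.05,0,0,0]
    - [90,-0.005,-0.05,0.04,0,0,0]
    - [90,0,-0.05,0.03,0,0,0]
    - [90,0.01,-0.05,0,0,0,0]
    - [90,0.01,-0.05,0,0,0,0]

```text
t: 44.15
position: [470.3, -183.6, 231.7]
ee_rot: [3.141, 0.001, 2.603]
ft_force: [0.7, 0.8, -0.5]
gripper_width: 83.4
grasp_force: 0.0
```

Emit:
jog_arm:
  series:
    - [90,0.01,-0.05,0,0,0,0]
    - [90,0.01,-0.05,0,0,0,0]
    - [90,0,-0.05,0,0,0,0]
    - [90,0,-0.05,0,0,0,0]
    - [90,0,0,0,0,0,0]
    - [90,0,0,0,0,0,0]
    - [90,0,0,0,0,0,0]

```text
t: 45.02
position: [490.7, -380.1, 231.0]
ee_rot: [3.14, -0.001, 2.606]
ft_force: [-0.3, -0.1, -0.1]
gripper_width: 83.7
grasp_force: 0.0
```

```bash
python3 - <<'E'
from h import *
p,d=imaging.grab_frame("top")
cv2.imwrite("pics/t12.png",cv2.cvtColor(p,cv2.COLOR_RGB2BGR))
for n,xy,lo,hi,t in[("cup",(458,15),60,72,(458,15)),("weight",(632,-128),44,58,(631.7,-127.2)),("stand",(450,275),43.5,49,(450.3,276)),("box",(637,158),60,72,(636.8,158))]:
    Q=tops("top",d,lo,hi,xy); print(n,rect(Q),"z",np.percentile(Q[:,2],80).round(1),"target",t)
print(np.round(env.observe()["position"],1),env.observe()["t"])
E
```

```text
cup (array([454.1,  16.6]), array([56.4, 56.1]), 27.9) z 69.4 target (458, 15)
weight (array([ 630.9, -128.2]), array([53.9, 54.3]), 11.2) z 51.9 target (631.7, -127.2)
stand (array([450.3, 273.3]), array([44.7, 60.1]), 36.7) z 47.5 target (450.3, 276)
box (array([636.4, 157.2]), array([60.7, 56.8]), 59.1) z 65.3 target (636.8, 158)
[ 490.7 -380.2  231.2] 45.075
```

View pics/t12.png

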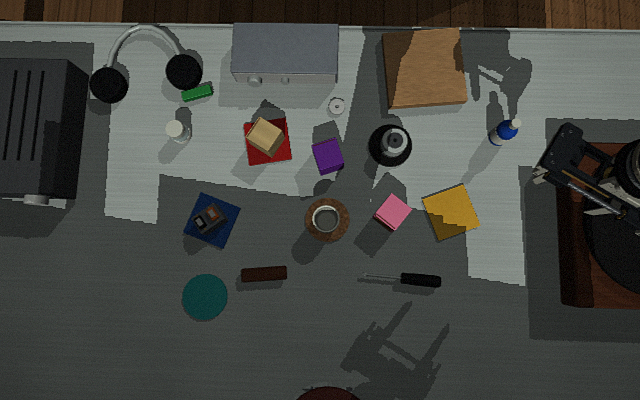

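All four things are within about 5 mm of their mat centres: cup on cork (326,219), weight on black (390,145), stand on blue (210,219), box on red (267,140). Yellow is empty and the arm is clear.

```bash
python3 -c "
from rig import env
print(env.finish_job())"
```

```text
the job is handed in; nothing more can be done
None
```

The job is handed in: cup on cork, weight on black, stand on blue and box on red, each measured within 5 mm of its mat's centre, with yellow empty and the arm clear at 45 s; the verdict itself was not shown.

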